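# Make up the soldering kit and the inspection kit

### The arm

A 6-joint arm with a two-finger parallel gripper is mounted at the origin on a cart in front of the work surface, level with it; the furniture and walls round the work are solid. World frame = base frame: x ahead of the robot, y to its left, z up, the work surface at z = 0. Lengths are in mm, angles in rad, forces in N, time in s.
With the tool pointing down it reaches from about 150 to 775 mm from the base axis. Payload 6.1 kg.
Tool frame: the origin (TCP) lies at the very end of the fingers, on their centre line; the grasp point (between the pads) lies 19 mm behind it (grip_depth is the distance from the TCP to the grasp point, in mm); z points along the fingers, y is the line along which they close (so a half turn about z gives the same grasp; the last joint's range is limited). The gripper opens to 85 mm and grips with 20 to 120 N. Pads are 22 mm wide; open, the fingers measure 114 mm over their backs; the gripper's body (76 mm by 85 mm) begins 54 mm behind the grasp point. The pads swing forward as they close: fully open they stand 13 mm farther back than shut.
Start: joints at [1.114, 0.126, -0.04, 1.405, 0, 1.571], TCP at [231.557, 471.158, 231.295] pointing down, gripper open.
Joint ranges: [-2.72, 2.72], [-0.95, 1.95], [-1.27, 1.35], [-1.78, 2.02], [-1.46, 1.47], [-3.14, 3.14]. Speed limits (rad/s): [2.39, 2.39, 3.01, 3.14, 3.14, 3.14].

### API

Orientations are given as a 3x3 rotation matrix whose columns are the frame's x, y, z axes.
In Python, from cell import * gives the robot as it stands. The module is installed in compiled form; this text tells all that it offers.
- The arm moves only by the tool arm_command, never from a script. Its arguments are lists of equal length, an entry for each row: "dp": the shift along the world's x, y, z in mm, a list of three; "delta_rot": the turn, a rotation vector about the world's x, y, z in rad, a list of three; "claw": the finger opening in mm, from 0 to 85.4. In form: {"dp": [[x, y, z], ...], "delta_rot": [[ax, ay, az], ...], "claw": [claw, ...]}. A call has 1 to 10 rows; each row shifts and turns the commanded pose from where the row before left it; what a row does not reach is not made up. A row lasts 1/12 s, in which the tool goes at most 41.7 mm and 7.16 degrees, less where a joint would pass 70% of its speed; a pose out of reach is approached as far as the arm can. A call with a gripper value outside its range is refused whole. The fingers move at their own pace and stop on an object; the grip force is fixed at half the most. Time passes only in rows, so rows that do not move let the fingers close. It gives the time, the measured TCP pose, the force, the opening and the grip force at its end, in the units of the state.
- get_state(): the state, without advancing time (a new reading comes with each control period).
- capture(name): name is "scene" or "top"; returns a dict with "image" (480x640x3 uint8, red, green, blue), "vfov" (degrees; the focal length in pixels is half the picture's height over the tangent of half this angle, whatever the lens; pixels are square), "cx", "cy" (the principal point, pixels), "R" (3x3) and "t" (3): a world point X has camera coordinates R X + t. Camera axes: x right, y down, z forward; pixel columns grow to the right and rows downward; lengths in mm; the calibration is good to about 2 mm. A picture is of the moment at which its call begins. There is no depth.
- close_job(): hands the job in; it is judged then, once.
The state is a dict: "time_s": time; "joint_positions": joint angles; "joint_vel": joint speeds; "joint_torque": joint torques, N m; "tool_pos": TCP position; "eef_rot": TCP orientation; "wrist_force": force on the tool from outside, world axes, zero at the start; "moment": the same for the moment, N m; "gripper_width": finger opening in mm; "gripper_force": force on a finger pad.
Only numpy, scipy, OpenCV 4.12 (cv2) and the standard library are available. Lean on these libraries where they do the work, as an engineer would, in place of code of your own. Each camera call takes 0.05 s, during which the arm holds its last target. There are 200 camera calls.

### The job

Make up two kits from the stock on the bench, one thing to a pocket, counting pockets from the thumb tab: in the long three-pocket tray the solder spool, then the flat flux tin, then the tip-cleaning pot; in the short two-pocket tray the eye loupe, then the bristle brush. Each thing must stand upright, flat on the floor of its pocket, the same way up as it stands now. Leave the USB meter, the chip box and the steel jig where they are.

Things in the scene. Friction and masses are not known exactly. Their poses are not given: they have to be found in the camera images.
- long_tray: Long shallow grey kit tray, fixed: row of three pockets, each 76 x 76 mm inside; a flat rounded thumb tab (36 mm wide, 37 mm long) sticks out of one end. 84 x 244 mm without tab; floor 3 mm and walls 4 mm thick, rim 11 mm above the bench. Origin: centre of the underside without tab; z up, +y along the row towards the tab. Pocket centres from the tab: y = +80, 0, -80 mm, x = 0.
- short_tray: Short shallow grey kit tray, fixed: row of two pockets, each 76 mm across (x) by 70 mm along (y) the tray inside; the same thumb tab at one end. 84 x 152 mm without tab; floor 3 mm and walls 4 mm thick, rim 11 mm above the bench. Origin: centre of the underside without tab; z up, +y along the row towards the tab. Pocket centres from the tab: y = +37, -37 mm, x = 0.
- spool: Small solder spool standing on one flange: two round white flanges 50 mm in diameter, 30 mm high in all, with a hub hole in the top. About 110 g. Origin: centre of the underside, z up. Grasp across the flanges.
- flat_tin: Flat round closed tin of flux, 52 mm in diameter, 25 mm high, with a press lid. Origin: centre of the underside, z up. Grasp across the diameter.
- wool_pot: Tip-cleaning pot: round black pot 58 mm in diameter and 52 mm high, full of metal wool (solid to the fingers). Origin: centre of the underside, z up. Grasp across the diameter.
- loupe: Black eye loupe standing on its wide end, 37 mm across the base and 36 mm high, barrel about 34 mm at the grip height, tapering slightly upward. Origin: centre of the underside, z up.
- brush: Small bristle brush standing on its bristles, back up: 28 mm (its x) by 50 mm (its y), 30 mm high; the solid back is the top 12 mm. Origin: centre of the underside, z up. Grasp the back across its 28 mm (x) width.
- meter: USB meter, a small flat handheld block with a little display, 70 x 24 x 13 mm (x, y, z), lying in the stock row; bystander, stays where it is. Origin: centre of the underside.
- chip_box: Flat chip box with small compartments, 42 x 62 x 15 mm (x, y, z), behind the stock row; bystander, stays. Origin: centre of the underside.
- jig: Bent steel board jig with an upright plate and thumb screw, 50 x 90 x 37 mm (x, y, z), beside the stock row at the robot's right; bystander, stays. Origin: centre of the underside.
Mind the look-alikes: they are no part of the job. Leave any pink look-alike of the loupe alone. Several things look just like the brush: the one meant starts nearest to the robot's base.

How it is judged (in metres and radians):
At the end, for the whole second after the job is handed in: Each of the five things stands upright (within 0.1 rad) on the floor of its own pocket (underside under 6 mm above the bench), its centre no further from the pocket centre than the walls allow (across/along: spool 16/16, tin 15/15, pot 12/12, loupe 22/19, brush 26/23 mm), released and at rest (x of spool in the frame of long_tray between -0.016 and 0.016 m and y of spool in the frame of long_tray between 0.064 and 0.096 m and z of each of spool, flat_tin, wool_pot in the frame of long_tray below 0.006 m and angle between each of spool, flat_tin, wool_pot, loupe, brush's own z axis and vertical below 0.1 rad and linear speed of each of spool, flat_tin, wool_pot, loupe, brush below 0.02 m/s and x of flat_tin in the frame of long_tray between -0.015 and 0.015 m and y of flat_tin in the frame of long_tray between -0.015 and 0.015 m and x of wool_pot in the frame of long_tray between -0.012 and 0.012 m and y of wool_pot in the frame of long_tray between -0.092 and -0.068 m and x of loupe in the frame of short_tray between -0.022 and 0.022 m and y of loupe in the frame of short_tray between 0.018 and 0.056 m and z of each of loupe, brush in the frame of short_tray below 0.006 m and x of brush in the frame of short_tray between -0.026 and 0.026 m and y of brush in the frame of short_tray between -0.06 and -0.014 m); the robot touches nothing.
It fails at once if the USB meter is pushed more than 15 mm away or tipped (distance of meter from where it was at the start of the episode above 0.015 m or angle between meter's own z axis and vertical above 0.3 rad).
It fails at once if the chip box is pushed more than 15 mm away or tipped (distance of chip_box from where it was at the start of the episode above 0.015 m or angle between chip_box's own z axis and vertical above 0.3 rad).
It fails at once if the steel jig is pushed more than 15 mm away or tipped (distance of jig from where it was at the start of the episode above 0.015 m or angle between jig's own z axis and vertical above 0.3 rad).
It also fails if it takes over 120 s, if anything falls off the work surface, if the arm or the gripper's body presses on something with over 40 N, if the wrist force passes 120 N, or if a joint passes its speed limit or range.

## Working session

There is one attempt and no reset: what is moved stays moved. The work goes in short steps, Python scripts to look and compute and a tool call to move; the robot and the scene stay as the last step left them, time stands still between calls to the robot, and variables do not carry over. Pictures are saved under pics/ and viewed, at most 14 in all, crops included, and the job is handed in when it is done.

Besides the shell and the picture viewer there is one more tool, called after "Emit:" by a JSON object that holds its "method" and its "body", one argument or row to a line. arm_command: Moves the arm, as the interface text tells. Its arguments: {"type":"object","properties":{"dp":{"type":"array"},"delta_rot":{"type":"array"},"claw":{"type":"array"}},"required":["dp","delta_rot","claw"]}

```bash
mkdir -p pics
python3 - <<'E'
from cell import *
import cv2, numpy as np
for n in ("scene","top"):
    c=capture(n); cv2.imwrite(f"pics/{n}0.png",c["image"][:,:,::-1])
    R=np.array(c["R"]);t=np.array(c["t"]);print(n,c["vfov"],c["cx"],c["cy"],R.round(3).tolist(),t, "cam",-R.T@t)
s=get_state();print(s["time_s"],s["eef_rot"],s["gripper_width"])
E
```

```text
scene 52.742748240536294 323.7892886250558 245.44715145711805 [[0.637, -0.771, 0.016], [-0.595, -0.506, -0.625], [0.489, 0.388, -0.781]] [-448.86030953  355.04581794  826.77104027] cam [  92.76696736 -487.37946603  874.60791741]
top 50.18159676025613 322.430446714918 239.52699920776132 [[0.019, -1.0, -0.002], [-0.982, -0.019, -0.186], [0.186, 0.006, -0.983]] [-73.69945378 620.55798436 919.27638347] cam [ 440.0064072   -67.49794244 1018.54370551]
0.1 [[-8.97476866e-01  4.41061097e-01 -6.20048110e-04]
 [ 4.41061532e-01  8.97475926e-01 -1.29850941e-03]
 [-1.62437305e-05 -1.43886152e-03 -9.99998965e-01]] 85.07053265686015
```

View pics/scene0.png

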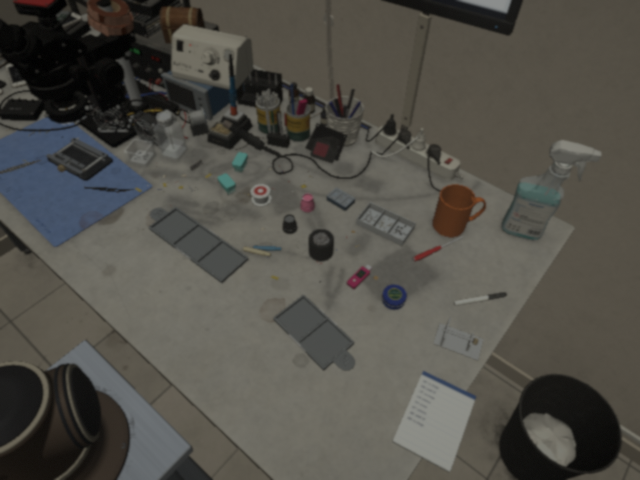

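View pics/top0.png

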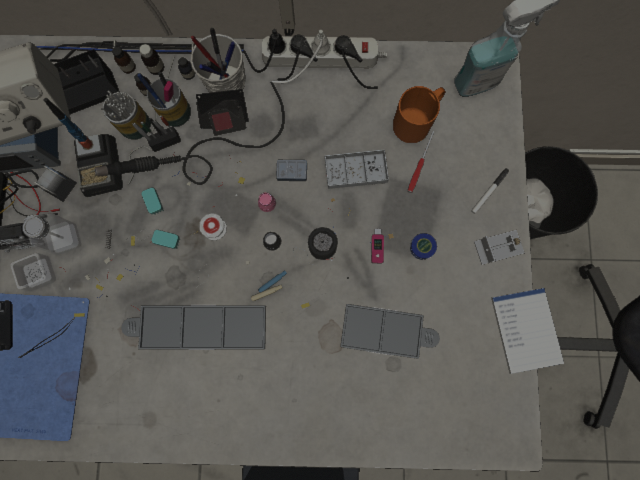

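The top view shows the spool at (212,227), black loupe (272,241), pink look-alike loupe (267,202), pot (322,243), meter (377,246), tin (424,246) and chip box (356,169). The jig is at about (500,246). The long tray spans about (140–266, 306–349) with its tab on the left, and the short tray about (343–423, 306–355) with its tab on the right. The brush candidates are teal (151,200), teal (165,240) and a grey-blue block (292,170). The base projects to about (281,585).

```bash
cat > h.py <<'E'
from cell import *
import cv2, numpy as np
def ray(c,uv,z):
    f=240/np.tan(np.radians(c["vfov"])/2);R=np.array(c["R"]);t=np.array(c["t"])
    d=R.T@np.array([(uv[0]-c["cx"])/f,(uv[1]-c["cy"])/f,1]);o=-R.T@t
    return o+d*(z-o[2])/d[2]
def proj(c,X):
    f=240/np.tan(np.radians(c["vfov"])/2);p=np.array(c["R"])@np.array(X,float)+np.array(c["t"])
    return np.array([c["cx"]+f*p[0]/p[2],c["cy"]+f*p[1]/p[2]])
E
python3 - <<'E'
from h import *
c=capture("top");im=c["image"];hsv=cv2.cvtColor(im,cv2.COLOR_RGB2HSV)
def comps(m,box,name,z,amin=60):
    x0,y0,x1,y1=box;mm=np.zeros(m.shape,np.uint8);mm[y0:y1,x0:x1]=m[y0:y1,x0:x1]
    for k in cv2.findContours(mm,cv2.RETR_EXTERNAL,cv2.CHAIN_APPROX_NONE)[0]:
        if cv2.contourArea(k)<amin: continue
        r=cv2.minAreaRect(k);q=cv2.boxPoints(r);P=np.array([ray(c,p,z)[:2] for p in q])
        (u,v),rad=cv2.minEnclosingCircle(k)
        print(name,"px",np.round(r[0],1),"ctr",P.mean(0).round(1),"sides",np.linalg.norm(P[1]-P[0]).round(1),np.linalg.norm(P[2]-P[1]).round(1),"corners",P.round(0).tolist(),"R",np.linalg.norm(P.mean(0)).round(0))
H,S,V=[hsv[...,i].astype(int) for i in range(3)]
teal=((H>75)&(H<100)&(S>80)).astype(np.uint8)*255
comps(teal,(120,150,330,270),"teal",30)
comps(((H>100)&(H<135)&(S>110)).astype(np.uint8)*255,(400,225,450,270),"tin",25)
comps((V>150).astype(np.uint8)*255,(190,205,235,250),"spool",30)
comps((V<60).astype(np.uint8)*255,(255,225,345,265),"black",40)
comps(((H>155)&(S>110)).astype(np.uint8)*255,(360,220,395,270),"meter",13)
g=cv2.GaussianBlur(im,(3,3),0)
for p in [(200,330),(380,330),(205,365),(185,330),(133,327),(430,338)]: print(p,im[p[1],p[0]],hsv[p[1],p[0]])
a=cv2.resize(im[150:350,120:386],None,fx=3,fy=3,interpolation=cv2.INTER_CUBIC)
cv2.imwrite("pics/cropA.png",cv2.convertScaleAbs(a[:,:,::-1],alpha=1.3))
b=cv2.resize(im[220:370,310:520],None,fx=3.8,fy=3.8,interpolation=cv2.INTER_CUBIC)
cv2.imwrite("pics/cropB.png",cv2.convertScaleAbs(b[:,:,::-1],alpha=1.3))
E
```

```text
teal px [164.6 238.6] ctr [623.1 248.6] sides 26.9 49.5 corners [[615.0, 275.0], [642.0, 270.0], [631.0, 222.0], [604.0, 227.0]] R 671.0
teal px [151.3 200.4] ctr [700.2 281. ] sides 27.0 51.1 corners [[718.0, 304.0], [729.0, 279.0], [682.0, 258.0], [672.0, 283.0]] R 755.0
tin px [423.  245.5] ctr [ 620.  -259.7] sides 47.4 46.0 corners [[643.0, -236.0], [643.0, -284.0], [597.0, -283.0], [597.0, -236.0]] R 672.0
black px [271.5 240.5] ctr [621.6  37.2] sides 33.1 33.6 corners [[638.0, 54.0], [639.0, 21.0], [605.0, 20.0], [604.0, 53.0]] R 623.0
black px [322.5 243. ] ctr [618.6 -61.9] sides 56.6 63.1 corners [[650.0, -33.0], [651.0, -90.0], [588.0, -91.0], [587.0, -35.0]] R 622.0
meter px [377.5 248.5] ctr [ 614.5 -171.4] sides 22.0 54.5 corners [[642.0, -160.0], [642.0, -182.0], [587.0, -182.0], [587.0, -161.0]] R 638.0
(200, 330) [82 84 84] [90  6 84]
(380, 330) [79 81 81] [90  6 81]
(205, 365) [105 103  97] [ 23  19 105]
(185, 330) [82 85 85] [90  9 85]
(133, 327) [81 82 83] [105   6  83]
(430, 338) [80 82 82] [90  6 82]
```

View pics/cropA.png

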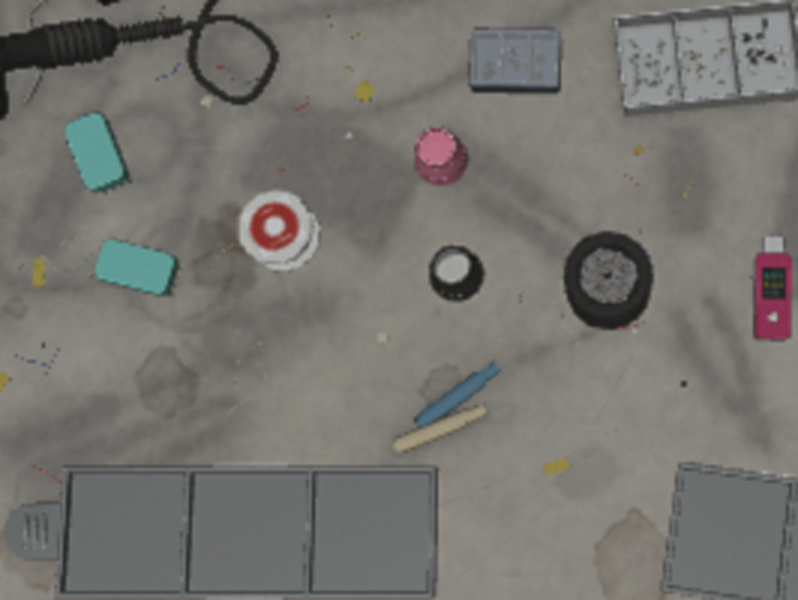

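View pics/cropB.png

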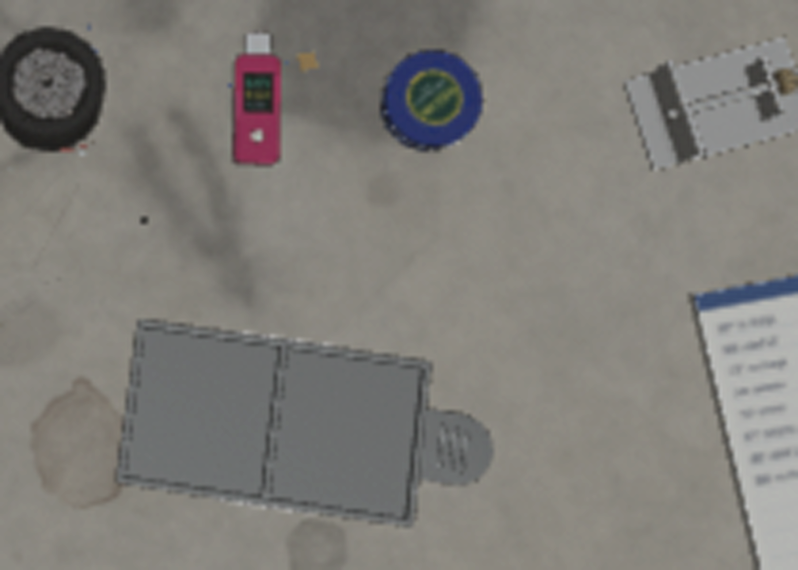

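The brush candidates are teal (165,240), 671 mm from the base, and teal (151,200), 755 mm away. The crop confirms that only these two look like the brush, so the nearer one at (165,240) is the one meant. The block at (292,170) is the 62×42 chip box. The loupe meant is the black one at (272,241), not the pink one at (267,202).

Run:
```python
from h import *
c=capture("top");s=capture("scene");im=c["image"];hsv=cv2.cvtColor(im,cv2.COLOR_RGB2HSV)
H,S,V=[hsv[...,i].astype(int) for i in range(3)]
def ext(m,box,h,D,name):
    x0,y0,x1,y1=box;m=m[y0:y1,x0:x1].astype(np.uint8)
    k=max(cv2.findContours(m,cv2.RETR_EXTERNAL,cv2.CHAIN_APPROX_NONE)[0],key=cv2.contourArea)
    x,y,w,hh=cv2.boundingRect(k);x+=x0;y+=y0;u=x+w/2-.5
    xb=ray(c,(u,y+hh-.5),0);xt=ray(c,(u,y-.5),h)
    print(name,"bbox",x,y,w,hh,"x from base edge",(xb[0]+D/2).round(1),"x from top edge",(xt[0]-D/2).round(1),"y",ray(c,(u,y+hh/2),h/2)[1].round(1),"width",(w*np.linalg.norm(ray(c,(101,240),h/2)-ray(c,(100,240),h/2))).round(1))
ext(V<65,(255,225,290,260),36,35,"loupe"); ext(V<65,(300,220,345,265),52,58,"pot")
ext((H>100)&(H<135)&(S>90),(400,225,450,270),25,52,"tin"); ext((V>125)|((S>120)&((H<8)|(H>172))),(190,205,235,250),30,50,"spool")
for n,q,L in (("long",[(140.7,305.7),(265.7,305.7),(265.7,348.7),(140,349)],1),("short",[(346.8,304.2),(423.7,315.3),(417.9,358.2),(341.6,346.8)],1)):
    P=np.array([ray(c,p,11)[:2] for p in q]);print(n,P.round(0).tolist(),"ctr",P.mean(0).round(1),"sides",[np.linalg.norm(P[i]-P[i-1]).round(1) for i in range(4)])
    a=(P[0]+P[3]-P[1]-P[2])/2; a/=np.linalg.norm(a)
    if n=="short": a=-a
    print(" tab dir",a.round(3),"pockets",[(P.mean(0)+a*d).round(1).tolist() for d in ((80,0,-80) if n=="long" else (37,-37))])
# low-saturation mask check
m=((S<14)&(V>60)&(V<98)).astype(np.uint8); m=cv2.morphologyEx(cv2.morphologyEx(m,cv2.MORPH_CLOSE,np.ones((5,5))),cv2.MORPH_OPEN,np.ones((29,29)))
for k in cv2.findContours(m[290:375],cv2.RETR_EXTERNAL,cv2.CHAIN_APPROX_NONE)[0]:
    r=cv2.minAreaRect(k);print("mask",(r[0][0],r[0][1]+290),r[1],r[2],ray(c,(r[0][0],r[0][1]+290),7)[:2].round(1))
# two-view check for the brush and tin tops
hs=cv2.cvtColor(s["image"],cv2.COLOR_RGB2HSV).astype(int)
print("scene px predicted: brush",proj(s,(623,249,15)),"tin",proj(s,(617,-260,12)))
for nm,mm in (("teal",(hs[...,0]>75)&(hs[...,0]<100)&(hs[...,1]>80)),("blue",(hs[...,0]>105)&(hs[...,0]<135)&(hs[...,1]>110))):
    n,l,st,ce=cv2.connectedComponentsWithStats(mm.astype(np.uint8));print(nm,[(ce[i].round(1).tolist(),int(st[i,4])) for i in range(1,n) if st[i,4]>80])
```

```text
loupe bbox 263 232 18 18 x from base edge 628.0 x from top edge 622.7 y 39.5 width 35.8
pot bbox 308 227 30 33 x from base edge 621.1 x from top edge 619.6 y -61.9 width 59.2
tin bbox 411 234 26 25 x from base edge 624.0 x from top edge 618.1 y -263.0 width 52.0
spool bbox 200 214 23 23 x from base edge 659.8 x from top edge 650.5 y 162.3 width 45.9
long [[492.0, 291.0], [497.0, 47.0], [415.0, 43.0], [410.0, 285.0]] ctr [453.6 166.7] sides [np.float64(82.9), np.float64(244.4), np.float64(82.2), np.float64(241.9)]
 tab dir [-0.021  1.   ] pockets [[451.9, 246.6], [453.6, 166.7], [455.2, 86.7]]
short [[503.0, -112.0], [485.0, -261.0], [403.0, -249.0], [421.0, -102.0]] ctr [ 453.  -181.1] sides [np.float64(82.2), np.float64(150.9), np.float64(82.6), np.float64(147.6)]
 tab dir [-0.124 -0.992] pockets [[448.4, -217.8], [457.6, -144.4]]
mask (383.010009765625, 330.9300003051758) (81.45870208740234, 43.98204040527344) 8.130102157592773 [ 453.1 -182.6]
mask (200.0, 326.5) (43.0, 128.0) 90.0 [454.7 173.5]
scene px predicted: brush [226.91348038 185.33086766] tin [392.63463003 298.52880025]
teal [([239.4, 160.2], 147), ([226.1, 181.7], 157)]
blue [([393.9, 296.0], 168)]
```

Emit:
{"method": "arm_command", "body": {
  "dp": [
    [30,-20,-5],
    [35,-20,-5],
    [35,-20,-5],
    [35,-20,-5],
    [35,-20,-5],
    [35,-20,-5],
    [35,-20,-5],
    [35,-20,-5],
    [35,-20,-5],
    [35,-20,-5]
  ],
  "delta_rot": [
    [0,0,-0.12],
    [0,0,-0.12],
    [0,0,-0.12],
    [0,0,-0.12],
    [0,0,-0.12],
    [0,0,-0.12],
    [0,0,-0.12],
    [0,0,-0.12],
    [0,0,-0.12],
    [0,0,-0.12]
  ],
  "claw": [60,60,60,60,60,60,60,60,60,60]
}}

```text
time_s: 1.08
tool_pos: [578.1, 269.8, 180.9]
eef_rot: [[0.092, 0.996, -0.0], [0.996, -0.092, 0.0], [0.0, -0.0, -1.0]]
wrist_force: [0.2, 0.9, 0.7]
gripper_width: 60.0
gripper_force: 0.0
```

Emit:
{"method": "arm_command", "body": {
  "dp": [
    [23,-11,-20],
    [22,-10,-20],
    [0,0,-30],
    [0,0,-30],
    [0,0,-30],
    [0,0,-25],
    [0,0,-12],
    [0,0,-6],
    [0,0,0],
    [0,0,0]
  ],
  "delta_rot": [
    [0,0,-0.09],
    [0,0,0],
    [0,0,0],
    [0,0,0],
    [0,0,0],
    [0,0,0],
    [0,0,0],
    [0,0,0],
    [0,0,0],
    [0,0,0]
  ],
  "claw": [60,60,60,60,60,60,60,60,60,20]
}}

```text
time_s: 1.92
tool_pos: [622.2, 250.5, 9.5]
eef_rot: [[0.175, 0.985, 0.001], [0.985, -0.175, 0.001], [0.001, 0.001, -1.0]]
wrist_force: [0.2, -0.1, -0.2]
gripper_width: 49.1
gripper_force: 0.0
```

Emit:
{"method": "arm_command", "body": {
  "dp": [
    [0,0,0],
    [0,0,0],
    [0,0,0],
    [0,0,0]
  ],
  "delta_rot": [
    [0,0,0],
    [0,0,0],
    [0,0,0],
    [0,0,0]
  ],
  "claw": [20,20,20,20]
}}

```text
time_s: 2.25
tool_pos: [623.0, 250.8, 10.7]
eef_rot: [[0.175, 0.985, 0.004], [0.985, -0.175, 0.002], [0.002, 0.003, -1.0]]
wrist_force: [-0.5, -0.3, 6.4]
gripper_width: 26.4
gripper_force: 58.9
```

Emit:
{"method": "arm_command", "body": {
  "dp": [
    [0,0,15],
    [0,0,30],
    [0,0,35],
    [-15,-38,10],
    [-16,-38,0],
    [-16,-38,0],
    [-16,-38,0],
    [-16,-38,0],
    [-16,-38,0],
    [-16,-38,0]
  ],
  "delta_rot": [
    [0,0,0],
    [0,0,0],
    [0,0,0],
    [0,0,0],
    [0,0,0],
    [0,0,0],
    [0,0,0],
    [0,0,0],
    [0,0,0],
    [0,0,0]
  ],
  "claw": [20,20,20,20,20,20,20,20,20,20]
}}

```text
time_s: 3.08
tool_pos: [509.8, -17.0, 99.0]
eef_rot: [[0.175, 0.985, 0.001], [0.985, -0.175, -0.0], [0.0, 0.001, -1.0]]
wrist_force: [0.9, -0.8, -0.2]
gripper_width: 26.9
gripper_force: 58.4
```

Emit:
{"method": "arm_command", "body": {
  "dp": [
    [-16,-38,0],
    [-16,-38,0],
    [-16,-38,0],
    [-7,-15,0],
    [0,0,-20],
    [0,0,-20],
    [0,0,-10],
    [0,0,0]
  ],
  "delta_rot": [
    [0,0,0],
    [0,0,0],
    [0,0,0.03],
    [0,0,0.03],
    [0,0,0],
    [0,0,0],
    [0,0,0],
    [0,0,0]
  ],
  "claw": [20,20,20,20,20,20,20,20]
}}

```text
time_s: 3.75
tool_pos: [454.1, -144.1, 46.5]
eef_rot: [[0.116, 0.993, -0.003], [0.993, -0.116, 0.001], [0.001, -0.003, -1.0]]
wrist_force: [-0.1, 0.2, -0.6]
gripper_width: 27.0
gripper_force: 58.3
```

Run:
```python
from h import *
c=capture("scene");cv2.imwrite("pics/b1.png",cv2.resize(c["image"][120:400,150:520],None,fx=2,fy=2)[:,:,::-1])
```

```text
(no output)
```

View pics/b1.png

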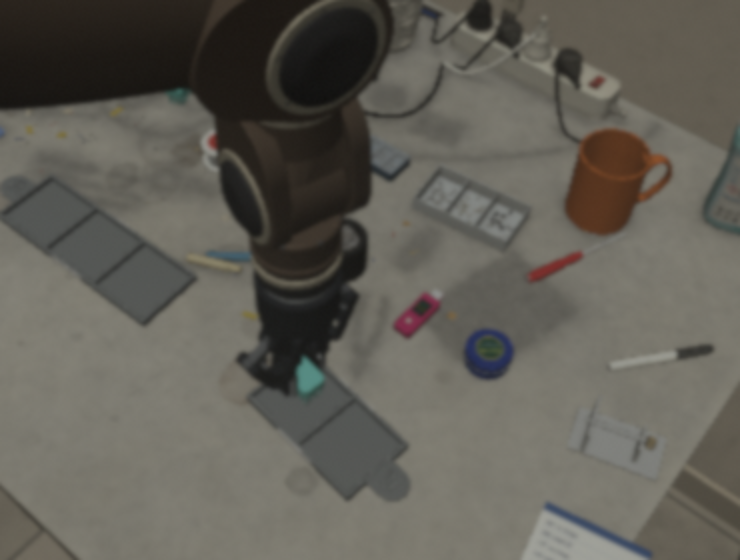

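The brush is upright in the gripper at (310,375), over the near pocket away from the tab. Next I lower it and release.

Emit:
{"method": "arm_command", "body": {
  "dp": [
    [3,0,-15],
    [0,0,-12],
    [0,0,-4],
    [0,0,-2],
    [0,0,0],
    [0,0,0],
    [0,0,0],
    [0,0,0]
  ],
  "delta_rot": [
    [0,0,0],
    [0,0,0],
    [0,0,0],
    [0,0,0],
    [0,0,0],
    [0,0,0],
    [0,0,0],
    [0,0,0]
  ],
  "claw": [20,20,20,20,20,38,38,38]
}}

```text
time_s: 4.47
tool_pos: [459.2, -144.6, 16.0]
eef_rot: [[0.116, 0.993, 0.001], [0.993, -0.116, -0.0], [-0.0, 0.001, -1.0]]
wrist_force: [0.3, 1.1, 0.0]
gripper_width: 37.9
gripper_force: 0.0
```

Emit:
{"method": "arm_command", "body": {
  "dp": [
    [0,0,20],
    [0,0,40],
    [25,30,30],
    [25,30,0],
    [25,30,0],
    [25,30,0],
    [25,30,0],
    [25,30,0],
    [15,3,0],
    [0,0,0]
  ],
  "delta_rot": [
    [0,0,0],
    [0,0,0.06],
    [0,0,0.06],
    [0,0,0],
    [0,0,0],
    [0,0,0],
    [0,0,0],
    [0,0,0],
    [0,0,0],
    [0,0,0]
  ],
  "claw": [38,45,60,60,60,60,60,60,60,60]
}}

```text
time_s: 5.3
tool_pos: [622.6, 36.1, 100.3]
eef_rot: [[-0.007, 1.0, 0.002], [1.0, 0.007, 0.0], [0.0, 0.002, -1.0]]
wrist_force: [-0.6, -0.3, -1.0]
gripper_width: 59.9
gripper_force: 0.0
```

Emit:
{"method": "arm_command", "body": {
  "dp": [
    [2,2,-25],
    [0,0,-30],
    [0,0,-20],
    [0,0,-12],
    [0,0,-8],
    [0,0,0],
    [0,0,0],
    [0,0,0],
    [0,0,0],
    [0,0,0]
  ],
  "delta_rot": [
    [0,0,0],
    [0,0,0],
    [0,0,0],
    [0,0,0],
    [0,0,0],
    [0,0,0],
    [0,0,0],
    [0,0,0],
    [0,0,0],
    [0,0,0]
  ],
  "claw": [60,60,60,60,60,60,25,25,25,25]
}}

```text
time_s: 6.13
tool_pos: [623.2, 35.8, 7.8]
eef_rot: [[-0.004, 1.0, 0.003], [1.0, 0.004, -0.0], [-0.0, 0.003, -1.0]]
wrist_force: [-1.8, -0.8, 5.8]
gripper_width: 30.7
gripper_force: 58.4
```

Emit:
{"method": "arm_command", "body": {
  "dp": [
    [0,0,10],
    [0,0,30],
    [0,0,35],
    [-23,-33,10],
    [-23,-33,0],
    [-23,-33,0],
    [-23,-33,0],
    [-23,-33,0],
    [-23,-33,0],
    [-23,-33,0]
  ],
  "delta_rot": [
    [0,0,0],
    [0,0,0],
    [0,0,0],
    [0,0,-0.06],
    [0,0,-0.06],
    [0,0,0],
    [0,0,0],
    [0,0,0],
    [0,0,0],
    [0,0,0]
  ],
  "claw": [25,25,25,25,25,25,25,25,25,25]
}}

```text
time_s: 6.97
tool_pos: [459.8, -196.3, 91.8]
eef_rot: [[0.115, 0.993, 0.001], [0.993, -0.115, -0.001], [-0.0, 0.001, -1.0]]
wrist_force: [0.9, -0.4, -1.2]
gripper_width: 30.3
gripper_force: 58.6
```

Emit:
{"method": "arm_command", "body": {
  "dp": [
    [-8,-21,0],
    [0,0,-20],
    [0,0,-20],
    [0,0,0]
  ],
  "delta_rot": [
    [0,0,0],
    [0,0,0],
    [0,0,0],
    [0,0,0]
  ],
  "claw": [25,25,25,25]
}}

```text
time_s: 7.3
tool_pos: [450.7, -215.9, 48.4]
eef_rot: [[0.117, 0.993, -0.004], [0.993, -0.117, 0.002], [0.001, -0.004, -1.0]]
wrist_force: [-0.5, 0.9, -0.8]
gripper_width: 30.2
gripper_force: 58.6
```

Run:
```python
from h import *
c=capture("scene");cv2.imwrite("pics/l1.png",cv2.resize(c["image"][240:390,240:400],None,fx=4,fy=4,interpolation=2)[:,:,::-1])
```

```text
(no output)
```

View pics/l1.png

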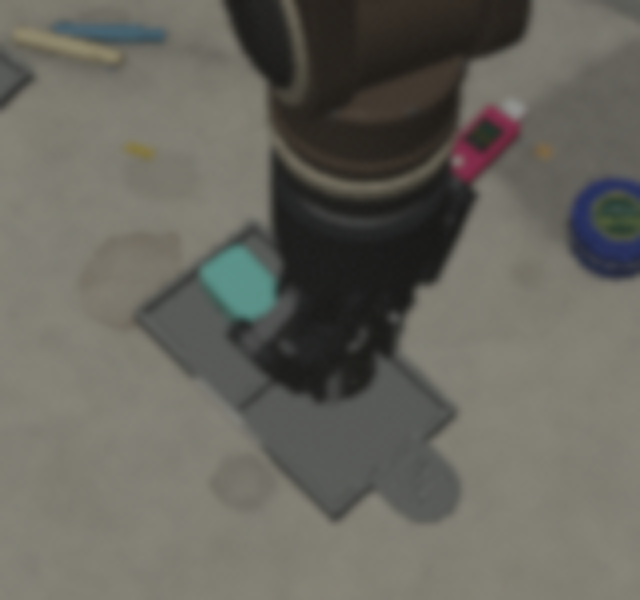

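The brush stands in its pocket at crop (240,280). The loupe is in the fingers at about (340,380), above the pocket next to the tab. I lower it now.

Emit:
{"method": "arm_command", "body": {
  "dp": [
    [0,-2,-15],
    [0,0,-13],
    [0,0,-5],
    [0,0,-2],
    [0,0,0],
    [0,0,0],
    [0,0,0],
    [0,0,0]
  ],
  "delta_rot": [
    [0,0,0],
    [0,0,0],
    [0,0,0],
    [0,0,0],
    [0,0,0],
    [0,0,0],
    [0,0,0],
    [0,0,0]
  ],
  "claw": [25,25,25,25,25,41,41,41]
}}

```text
time_s: 8.02
tool_pos: [453.4, -218.3, 16.4]
eef_rot: [[0.116, 0.993, 0.001], [0.993, -0.116, -0.001], [-0.0, 0.001, -1.0]]
wrist_force: [-0.1, -0.7, -0.2]
gripper_width: 41.1
gripper_force: 0.0
```

Emit:
{"method": "arm_command", "body": {
  "dp": [
    [0,0,20],
    [0,0,40],
    [25,-5,30],
    [30,-10,0],
    [30,-10,0],
    [30,-10,0],
    [30,-6,0],
    [25,0,0],
    [0,0,0],
    [0,0,0]
  ],
  "delta_rot": [
    [0,0,0],
    [0,0,0.06],
    [0,0,0.06],
    [0,0,0],
    [0,0,0],
    [0,0,0],
    [0,0,0],
    [0,0,0],
    [0,0,0],
    [0,0,0]
  ],
  "claw": [41,45,80,80,80,80,80,80,80,80]
}}

```text
time_s: 8.85
tool_pos: [623.6, -258.9, 104.9]
eef_rot: [[-0.005, 1.0, -0.001], [1.0, 0.005, 0.0], [0.0, -0.001, -1.0]]
wrist_force: [0.3, 0.1, 0.8]
gripper_width: 79.9
gripper_force: 0.0
```

Run:
```python
from h import *
c=capture("scene");cv2.imwrite("pics/l2.png",cv2.resize(c["image"][200:390,240:440],None,fx=3,fy=3,interpolation=2)[:,:,::-1])
```

```text
(no output)
```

View pics/l2.png

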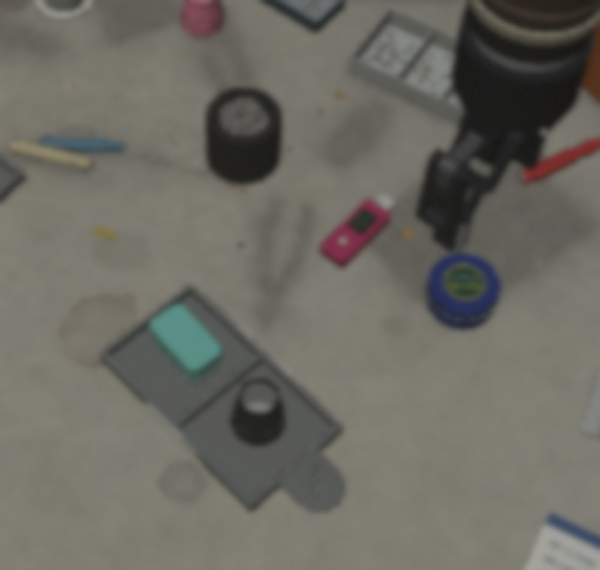

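The brush at (185,340) and the loupe at (260,410) both stand upright in the short tray. The tin is next.

Emit:
{"method": "arm_command", "body": {
  "dp": [
    [-3,-2,-30],
    [0,0,-30],
    [0,0,-20],
    [0,0,-14],
    [0,0,-7],
    [0,0,0],
    [0,0,0],
    [0,0,0],
    [0,0,0],
    [0,0,0]
  ],
  "delta_rot": [
    [0,0,0],
    [0,0,0],
    [0,0,0],
    [0,0,0],
    [0,0,0],
    [0,0,0],
    [0,0,0],
    [0,0,0],
    [0,0,0],
    [0,0,0]
  ],
  "claw": [80,80,80,80,80,80,40,40,40,40]
}}

```text
time_s: 9.73
tool_pos: [620.6, -261.6, 7.1]
eef_rot: [[-0.004, 1.0, 0.003], [1.0, 0.004, -0.001], [-0.001, 0.003, -1.0]]
wrist_force: [-1.9, 0.7, 6.3]
gripper_width: 47.1
gripper_force: 61.3
```

Emit:
{"method": "arm_command", "body": {
  "dp": [
    [0,0,10],
    [0,0,30],
    [0,0,35],
    [-15,38,35],
    [-15,38,0],
    [-15,38,0],
    [-15,38,0],
    [-15,38,0],
    [-15,38,0],
    [-15,38,0]
  ],
  "delta_rot": [
    [0,0,0],
    [0,0,0],
    [0,0,0],
    [0,0,0],
    [0,0,0],
    [0,0,0],
    [0,0,0],
    [0,0,0],
    [0,0,0],
    [0,0,0]
  ],
  "claw": [40,40,40,40,40,40,40,40,40,40]
}}

```text
time_s: 10.57
tool_pos: [517.6, -2.1, 108.2]
eef_rot: [[-0.004, 1.0, 0.002], [1.0, 0.004, 0.0], [0.0, 0.002, -1.0]]
wrist_force: [0.4, 0.1, 0.1]
gripper_width: 46.9
gripper_force: 61.9
```

Emit:
{"method": "arm_command", "body": {
  "dp": [
    [-15,38,0],
    [-15,38,0],
    [-15,38,0],
    [-15,38,0],
    [-4,16,0],
    [0,0,-35],
    [0,0,-30],
    [0,0,0]
  ],
  "delta_rot": [
    [0,0,0],
    [0,0,0],
    [0,0,0],
    [0,0,0],
    [0,0,0],
    [0,0,0],
    [0,0,0],
    [0,0,0]
  ],
  "claw": [40,40,40,40,40,40,40,40]
}}

```text
time_s: 11.23
tool_pos: [451.1, 163.9, 38.2]
eef_rot: [[-0.005, 1.0, -0.006], [1.0, 0.005, -0.002], [-0.002, -0.006, -1.0]]
wrist_force: [-0.6, -0.3, -0.7]
gripper_width: 47.1
gripper_force: 62.0
```

Run:
```python
from h import *
c=capture("scene");cv2.imwrite("pics/t1.png",cv2.resize(c["image"][180:300,130:290],None,fx=4,fy=4,interpolation=2)[:,:,::-1])
```

```text
(no output)
```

View pics/t1.png

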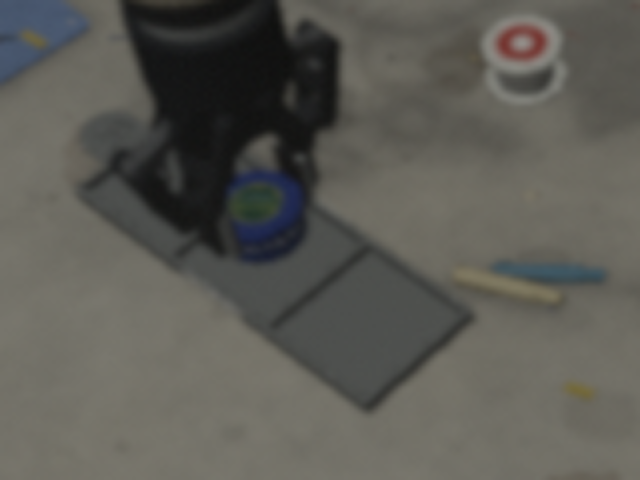

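The tin is held level, but its centre at crop (262,215) sits to the −y side of the pads. I measure that before releasing it.

Run:
```python
from h import *
def blue(c,box):
    hs=cv2.cvtColor(c["image"],cv2.COLOR_RGB2HSV).astype(int);x0,y0,x1,y1=box
    m=((hs[...,0]>105)&(hs[...,0]<135)&(hs[...,1]>90)).astype(np.uint8)[y0:y1,x0:x1]
    k=max(cv2.findContours(m,0,1)[0],key=cv2.contourArea);x,y,w,h=cv2.boundingRect(k);return (x+x0,y+y0,w,h)
c=capture("scene");b=blue(c,(175,210,230,260));print(b)
u,v=b[0]+b[2]/2-.5,b[1]+b[3]/2-.5
print("tin mid, z=42:",ray(c,(u,v),42).round(1))
P=[proj(c,(453+26*np.cos(a),163+26*np.sin(a),z)) for a in np.arange(0,6.3,.2) for z in (31,56)];P=np.array(P);print("expected if centred",P.min(0).round(1),P.max(0).round(1))
# placed things, in top view if unobstructed
t=capture("top");cv2.imwrite("pics/top2.png",cv2.resize(t["image"][190:370,120:460],None,fx=2.3,fy=2.3,interpolation=2)[:,:,::-1])
```

```text
(187, 222, 19, 19)
tin mid, z=42: [461.  171.7  42. ]
expected if centred [182.7 222.1] [208.5 247.2]
```

View pics/top2.png

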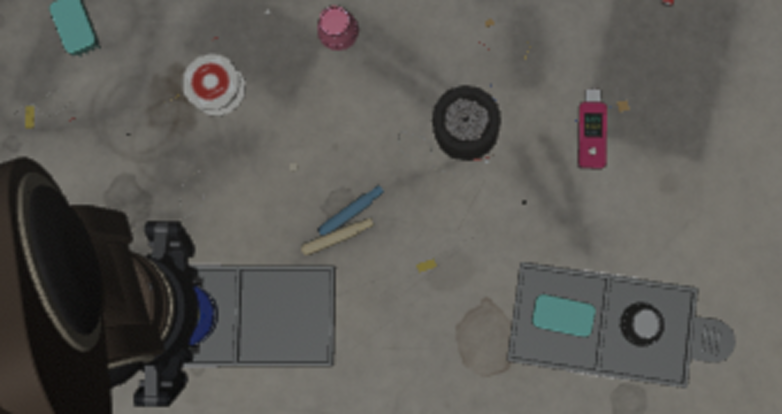

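In the top view the tin's right edge gives y≈161, so it is nearly centred and the grip is sound. The brush and loupe sit well inside their pockets. I lower the tin with a 5 mm correction in y.

Emit:
{"method": "arm_command", "body": {
  "dp": [
    [1,5,-12],
    [0,0,-8],
    [0,0,-5],
    [0,0,0],
    [0,0,0],
    [0,0,0],
    [0,0,0],
    [0,0,0]
  ],
  "delta_rot": [
    [0,0,0],
    [0,0,0],
    [0,0,0],
    [0,0,0],
    [0,0,0],
    [0,0,0],
    [0,0,0],
    [0,0,0]
  ],
  "claw": [40,40,40,40,40,40,65,65]
}}

```text
time_s: 12.05
tool_pos: [455.6, 169.4, 17.2]
eef_rot: [[-0.004, 1.0, 0.001], [1.0, 0.004, 0.0], [0.0, 0.001, -1.0]]
wrist_force: [0.9, 0.7, 1.0]
gripper_width: 65.1
gripper_force: 0.0
```

Emit:
{"method": "arm_command", "body": {
  "dp": [
    [0,0,20],
    [0,0,35],
    [0,0,35],
    [30,-3,5],
    [35,-3,0],
    [35,-3,0],
    [35,0,0],
    [35,0,0],
    [25,0,0],
    [0,0,0]
  ],
  "delta_rot": [
    [0,0,0],
    [0,0,0],
    [0,0,0],
    [0,0,0],
    [0,0,0],
    [0,0,0],
    [0,0,0],
    [0,0,0],
    [0,0,0],
    [0,0,0]
  ],
  "claw": [65,70,80,80,80,80,80,80,80,80]
}}

```text
time_s: 12.88
tool_pos: [654.3, 160.0, 110.4]
eef_rot: [[-0.003, 1.0, 0.001], [1.0, 0.003, -0.0], [-0.0, 0.001, -1.0]]
wrist_force: [-0.8, -0.5, -0.0]
gripper_width: 80.3
gripper_force: 0.0
```

Emit:
{"method": "arm_command", "body": {
  "dp": [
    [-2,-3,-30],
    [0,0,-30],
    [0,0,-20],
    [0,0,-17],
    [0,0,-8],
    [0,0,0],
    [0,0,0],
    [0,0,0],
    [0,0,0],
    [0,0,0]
  ],
  "delta_rot": [
    [0,0,0],
    [0,0,0],
    [0,0,0],
    [0,0,0],
    [0,0,0],
    [0,0,0],
    [0,0,0],
    [0,0,0],
    [0,0,0],
    [0,0,0]
  ],
  "claw": [80,80,80,80,80,80,40,40,40,40]
}}

```text
time_s: 13.72
tool_pos: [649.8, 157.7, 9.2]
eef_rot: [[-0.004, 1.0, 0.004], [1.0, 0.004, 0.001], [0.001, 0.004, -1.0]]
wrist_force: [-0.4, 0.3, 5.4]
gripper_width: 48.0
gripper_force: 62.7
```

Emit:
{"method": "arm_command", "body": {
  "dp": [
    [0,0,10],
    [0,0,30],
    [0,0,35],
    [-25,11,30],
    [-30,13,0],
    [-30,13,0],
    [-30,13,0],
    [-30,13,0],
    [-30,13,0],
    [-25,13,0]
  ],
  "delta_rot": [
    [0,0,0],
    [0,0,0],
    [0,0,0],
    [0,0,0],
    [0,0,0],
    [0,0,0],
    [0,0,0],
    [0,0,0],
    [0,0,0],
    [0,0,0]
  ],
  "claw": [40,40,40,40,40,40,40,40,40,40]
}}

```text
time_s: 14.55
tool_pos: [446.1, 246.5, 112.6]
eef_rot: [[-0.004, 1.0, 0.0], [1.0, 0.004, 0.0], [0.0, 0.0, -1.0]]
wrist_force: [-0.7, 0.2, -1.1]
gripper_width: 48.1
gripper_force: 62.5
```

Emit:
{"method": "arm_command", "body": {
  "dp": [
    [0,0,-30],
    [0,0,-30],
    [0,0,-5],
    [0,0,0]
  ],
  "delta_rot": [
    [0,0,0],
    [0,0,0],
    [0,0,0],
    [0,0,0]
  ],
  "claw": [40,40,40,40]
}}

```text
time_s: 14.88
tool_pos: [446.6, 245.5, 45.6]
eef_rot: [[-0.004, 1.0, -0.004], [1.0, 0.004, -0.002], [-0.002, -0.004, -1.0]]
wrist_force: [-0.8, -0.0, -2.5]
gripper_width: 48.4
gripper_force: 62.5
```

Run:
```python
from h import *
c=capture("scene");cv2.imwrite("pics/s1.png",cv2.resize(c["image"][180:300,130:290],None,fx=4,fy=4,interpolation=2)[:,:,::-1])
```

```text
(no output)
```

View pics/s1.png

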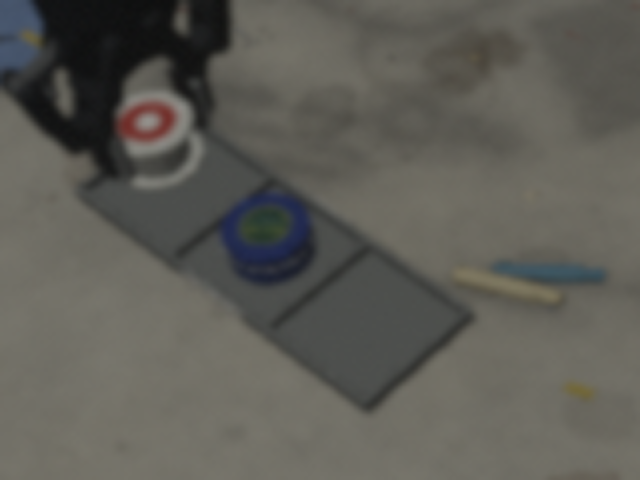

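The tin stands in the middle pocket at (267,235). The spool is held over the tab pocket at (155,140), perhaps with a slight tilt about the pad axis, so I seat it on the floor before releasing.

Emit:
{"method": "arm_command", "body": {
  "dp": [
    [5,1,-15],
    [0,0,-10],
    [0,0,-6],
    [0,0,-2],
    [0,0,-1],
    [0,0,0],
    [0,0,0]
  ],
  "delta_rot": [
    [0,0,0],
    [0,0,0],
    [0,0,0],
    [0,0,0],
    [0,0,0],
    [0,0,0],
    [0,0,0]
  ],
  "claw": [40,40,40,40,40,40,40]
}}

```text
time_s: 15.52
tool_pos: [453.5, 247.4, 13.2]
eef_rot: [[-0.004, 1.0, 0.001], [1.0, 0.004, 0.0], [0.0, 0.001, -1.0]]
wrist_force: [-0.5, -0.6, -0.9]
gripper_width: 48.0
gripper_force: 62.5
```

Emit:
{"method": "arm_command", "body": {
  "dp": [
    [0,0,-1],
    [0,0,-1],
    [0,0,0]
  ],
  "delta_rot": [
    [0,0,0],
    [0,0,0],
    [0,0,0]
  ],
  "claw": [40,40,40]
}}

```text
time_s: 15.77
tool_pos: [453.6, 247.6, 12.2]
eef_rot: [[-0.004, 1.0, 0.001], [1.0, 0.004, 0.001], [0.001, 0.001, -1.0]]
wrist_force: [-4.0, -1.9, 8.0]
gripper_width: 47.8
gripper_force: 63.6
```

Contact with the floor at 8 N. I release, rise and go to the pot.

Emit:
{"method": "arm_command", "body": {
  "dp": [
    [0,0,0],
    [0,0,0],
    [0,0,20],
    [0,0,30],
    [0,0,35],
    [0,0,20],
    [15,-36,0],
    [18,-36,0],
    [18,-36,0],
    [18,-36,0]
  ],
  "delta_rot": [
    [0,0,0],
    [0,0,0],
    [0,0,0],
    [0,0,0],
    [0,0,0],
    [0,0,0],
    [0,0,0],
    [0,0,0],
    [0,0,0],
    [0,0,0]
  ],
  "claw": [65,65,65,75,85,85,85,85,85,85]
}}

```text
time_s: 16.6
tool_pos: [522.9, 102.1, 116.1]
eef_rot: [[-0.005, 1.0, 0.001], [1.0, 0.005, 0.0], [0.0, 0.001, -1.0]]
wrist_force: [0.4, 0.5, -0.3]
gripper_width: 84.9
gripper_force: 0.0
```

Emit:
{"method": "arm_command", "body": {
  "dp": [
    [18,-36,0],
    [18,-36,0],
    [18,-36,0],
    [18,-36,0],
    [18,-15,0],
    [7,0,0],
    [0,0,0]
  ],
  "delta_rot": [
    [0,0,0],
    [0,0,0],
    [0,0,0],
    [0,0,0],
    [0,0,0],
    [0,0,0],
    [0,0,0]
  ],
  "claw": [85,85,85,85,85,85,85]
}}

```text
time_s: 17.18
tool_pos: [620.4, -56.6, 115.0]
eef_rot: [[-0.002, 1.0, -0.0], [1.0, 0.002, 0.0], [0.0, -0.0, -1.0]]
wrist_force: [-0.5, 0.2, 0.3]
gripper_width: 85.4
gripper_force: 0.0
```

Emit:
{"method": "arm_command", "body": {
  "dp": [
    [0,-5,-30],
    [0,0,-30],
    [0,0,-20],
    [0,0,-13],
    [0,0,-6],
    [0,0,0],
    [0,0,0],
    [0,0,0],
    [0,0,0],
    [0,0,0]
  ],
  "delta_rot": [
    [0,0,0],
    [0,0,0],
    [0,0,0],
    [0,0,0],
    [0,0,0],
    [0,0,0],
    [0,0,0],
    [0,0,0],
    [0,0,0],
    [0,0,0]
  ],
  "claw": [85,85,85,85,85,85,45,45,45,45]
}}

```text
time_s: 18.02
tool_pos: [620.5, -60.5, 18.7]
eef_rot: [[-0.004, 1.0, 0.003], [1.0, 0.004, -0.0], [-0.0, 0.003, -1.0]]
wrist_force: [-0.4, 0.1, 6.5]
gripper_width: 56.1
gripper_force: 64.4
```

Emit:
{"method": "arm_command", "body": {
  "dp": [
    [0,0,10],
    [0,0,30],
    [0,0,35],
    [-28,25,20],
    [-28,25,0],
    [-28,25,0],
    [-28,25,0],
    [-28,25,0],
    [-25,24,0],
    [0,0,0]
  ],
  "delta_rot": [
    [0,0,0],
    [0,0,0],
    [0,0,0],
    [0,0,0],
    [0,0,0],
    [0,0,0],
    [0,0,0],
    [0,0,0],
    [0,0,0],
    [0,0,0]
  ],
  "claw": [45,45,45,45,45,45,45,45,45,45]
}}

```text
time_s: 18.85
tool_pos: [450.4, 90.4, 112.1]
eef_rot: [[-0.008, 1.0, -0.002], [1.0, 0.008, 0.001], [0.001, -0.002, -1.0]]
wrist_force: [0.3, 0.4, -1.7]
gripper_width: 56.0
gripper_force: 64.1
```

Emit:
{"method": "arm_command", "body": {
  "dp": [
    [0,0,-30],
    [0,0,-25],
    [0,0,0]
  ],
  "delta_rot": [
    [0,0,0],
    [0,0,0],
    [0,0,0]
  ],
  "claw": [45,45,45]
}}

```text
time_s: 19.1
tool_pos: [452.1, 87.4, 53.2]
eef_rot: [[-0.004, 1.0, -0.005], [1.0, 0.004, -0.001], [-0.001, -0.005, -1.0]]
wrist_force: [-1.0, -0.2, -1.0]
gripper_width: 56.0
gripper_force: 64.1
```

Run:
```python
from h import *
c=capture("scene");t=capture("top")
a=cv2.resize(c["image"][180:300,130:290],(560,420),interpolation=2);b=cv2.resize(t["image"][290:370,110:290],(560,249)[:2],interpolation=2)[:180]
b=cv2.resize(t["image"][300:354,110:290],(560,168),interpolation=2)
cv2.imwrite("pics/p1.png",np.vstack([a,b])[:,:,::-1])
```

```text
(no output)
```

View pics/p1.png

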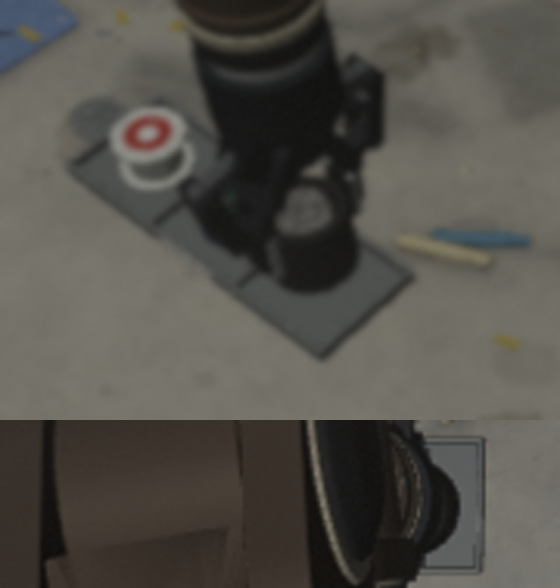

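The spool stands in its pocket at (150,150). The pot is held upright at (313,235), and the top view puts its centre at y≈86, as wanted. I lower it until it touches.

Emit:
{"method": "arm_command", "body": {
  "dp": [
    [1,0,-14],
    [0,0,-10],
    [0,0,-5],
    [0,0,-3],
    [0,0,-1],
    [0,0,-1],
    [0,0,0]
  ],
  "delta_rot": [
    [0,0,0],
    [0,0,0],
    [0,0,0],
    [0,0,0],
    [0,0,0],
    [0,0,0],
    [0,0,0]
  ],
  "claw": [45,45,45,45,45,45,45]
}}

```text
time_s: 19.78
tool_pos: [456.0, 87.8, 22.6]
eef_rot: [[-0.004, 1.0, 0.0], [1.0, 0.004, 0.0], [0.0, 0.0, -1.0]]
wrist_force: [0.1, 0.2, -1.2]
gripper_width: 55.6
gripper_force: 64.2
```

Emit:
{"method": "arm_command", "body": {
  "dp": [
    [0,0,-1],
    [0,0,-1],
    [0,0,0],
    [0,0,0],
    [0,0,0],
    [0,0,0],
    [0,0,20],
    [0,0,35],
    [0,0,40]
  ],
  "delta_rot": [
    [0,0,0],
    [0,0,0],
    [0,0,0],
    [0,0,0],
    [0,0,0],
    [0,0,0],
    [0,0,0],
    [0,0,0],
    [0,0,0]
  ],
  "claw": [45,45,45,75,75,75,80,85,85]
}}

```text
time_s: 20.53
tool_pos: [454.0, 87.5, 114.5]
eef_rot: [[-0.004, 1.0, -0.005], [1.0, 0.004, -0.001], [-0.001, -0.005, -1.0]]
wrist_force: [1.7, 1.4, -1.0]
gripper_width: 85.1
gripper_force: 0.0
```

Emit:
{"method": "arm_command", "body": {
  "dp": [
    [-15,-10,35],
    [-25,-10,35],
    [-30,-10,20],
    [-30,-10,0],
    [-30,-10,0],
    [-30,-10,0],
    [-20,-10,0],
    [0,0,0],
    [0,0,0],
    [0,0,0]
  ],
  "delta_rot": [
    [0,0,0],
    [0,0,0],
    [0,0,0],
    [0,0,0],
    [0,0,0],
    [0,0,0],
    [0,0,0],
    [0,0,0],
    [0,0,0],
    [0,0,0]
  ],
  "claw": [85,85,85,85,85,85,85,85,85,85]
}}

```text
time_s: 21.37
tool_pos: [277.9, 18.5, 203.5]
eef_rot: [[-0.004, 1.0, 0.001], [1.0, 0.004, 0.0], [0.0, 0.001, -1.0]]
wrist_force: [0.5, 0.3, -0.5]
gripper_width: 84.8
gripper_force: 0.0
```

Run:
```python
from h import *
t=capture("top");c=capture("scene")
a=cv2.resize(t["image"][290:370,110:450],(800,188),interpolation=2);b=cv2.resize(c["image"][190:380,130:430],(640,405),interpolation=2)
b=cv2.copyMakeBorder(b,0,0,0,160,cv2.BORDER_CONSTANT)
cv2.imwrite("pics/f.png",np.vstack([a,b])[:,:,::-1])
for n,o,h in (("long",(453.6,166.7),((0,80),(0,0),(0,-80))),):
    print(n)
```

```text
long
```

View pics/f.png

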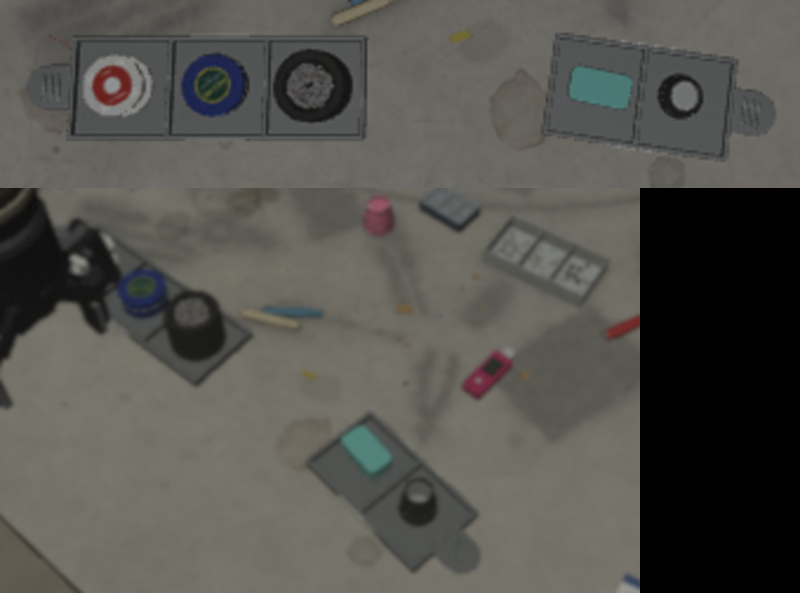

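The final view shows all five things upright in their own pockets, clear of the walls: spool (112,85), tin (215,85), pot (312,85), brush (600,87) and loupe (680,97). The meter and chip box have not moved. I hand the job in.

```bash
python3 -c "
from cell import *
print(close_job())"
```

```text
the job is handed in; nothing more can be done
None
```

The job is handed in: in the last pictures all five things stood upright in their pockets and clear of the walls, in about 21 s of robot time; the judge's result was not shown.

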